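# Complete the slide-carton layer and hold the bundling clamp

## Task

Finish the pinwheel layer of four on the bundling press: lay the two loose full-size slide cartons flat into the two empty outlined places on the slab, squared up like the two already there, and let go of them. Then bring the sprung clamp lever down over the finished layer and keep holding it with its spring foot pushed in about halfway (7 of its 14 mm); the program finishes while holding the lever like that. Leave the two cartons already laid in their places and do not disturb the other things on the bench.

Things in the scene. Friction and masses are not known exactly. Their poses are not given: they have to be found in the camera images.
- press: bundling press fixed to the bench: plywood slab 170 x 170 x 20 mm (top at z = 20 mm). Origin under the slab's centre, z up, x from the robot's side ('near') to the hinge side ('far'), y to the left. Dark outlines show four carton places round a well; long side of near and far places along press y, of left and right places along press x; 3 mm between neighbours
- well (a point): centre of the empty square well (53 x 53 mm) between the four places, on the slab's top face, press frame (0, 0, 20) mm. Inside the layer a finger has room only here, so a carton being laid is best gripped across its 50 mm width about 20 mm off its middle, on the half that will border the well
- hinge (a point): on the lever's hinge axis, which runs along press y: press frame (120, 0, 95) mm. White cheeks beside it at press x = 103 to 137 mm, y within 32 mm, up to z = 112 mm
- slot_near (a point): on the top face of the slab, centre of the carton place nearest the robot, empty at the start; press frame (-51.5, -26.5, 20) mm, long side along the press's y; the well lies beside its +y half
- slot_left (a point): on the top face of the slab, centre of the carton place on the left, empty at the start; press frame (-26.5, 51.5, 20) mm, long side along the press's x; the well lies beside its +x half
- slot_far (a point): on the top face of the slab, centre of the carton place on the far side, filled at the start; press frame (51.5, 26.5, 20) mm, long side along the press's y
- slot_right (a point): on the top face of the slab, centre of the carton place on the right, filled at the start; press frame (26.5, -51.5, 20) mm, long side along the press's x
- carton_a: loose cardboard carton of microscope slides, 100 x 50 x 40 mm (long side along its x, 50 along y), about 180 g, with a strip of white paper tape along the top; origin at the centre of its underside. Starts on the bench; it may go in either empty place, either way round
- carton_b: loose cardboard carton of microscope slides, 100 x 50 x 40 mm (long side along its x, 50 along y), about 180 g, with a strip of white paper tape along the top; origin at the centre of its underside. Starts on the bench; like carton_a, interchangeable with it
- laid_far: cardboard carton of microscope slides, 100 x 50 x 40 mm (long side along its x, 50 along y), about 180 g, with a strip of white paper tape along the top; origin at the centre of its underside. Already laid in the far place, loose: leave it there
- laid_right: cardboard carton of microscope slides, 100 x 50 x 40 mm (long side along its x, 50 along y), about 180 g, with a strip of white paper tape along the top; origin at the centre of its underside. Already laid in the right place, loose: leave it there
- lever (a joint): angle (rad) of the steel clamp lever: 0 = straight up (its spring returns it there when let go), pi/2 = level, over the layer, pointing to press -x (the robot). Turns in the press x-z plane. An 18 mm wide bar, 215 mm from hinge axis to the centre of a black crossbar (T) 14 mm thick, 140 mm long, along press y. The return spring asks 1 to 3 N at the crossbar
- foot (a joint): travel (m) of the spring foot into its sleeve: 0 free, 0.014 bottomed out. Black plate 84 x 84 x 8 mm on a bright rod under the lever, 120 mm from the hinge. Meets the carton tops (60 mm over the bench) at lever 1.51 rad, halfway at 1.57, bottomed at 1.63. 14 mm of rod show when free, 7 when halfway. Spring 0.9 N per mm; halfway needs about 7 N down at the crossbar
- grip_left (a point): on the crossbar's axis, 42 mm to the left (press +y) of the lever bar: here fingers closing along press x can pinch it from above at any lever angle without meeting the lever bar. 215 mm from the hinge axis; 310 mm over the bench with the lever up, 95 mm with it level (35 mm over the carton tops)
- grip_right (a point): the same on the right, 42 mm to the press's -y of the lever bar
- small_carton: bystander: smaller cardboard carton, 70 x 42 x 28 mm, not part of the layer; origin at the centre of its underside
- stain_bottle: bystander: amber bottle, 52 mm diameter, 110 mm high; origin at the centre of its underside
- beaker: bystander: open white beaker, 68 mm diameter, 85 mm high; origin at the centre of its underside
- petri_stack: bystander: stack of white dishes, 88 mm diameter, 45 mm high; origin at the centre of its underside
- reagent_jar: bystander: white jar with blue cap, 64 mm diameter, 80 mm high; origin at the centre of its underside
- tape_dispenser: bystander: grey tape dispenser, 150 x 50 x 75 mm; origin at the centre of its underside
Mind the look-alikes: they are no part of the job. Leave any red look-alike of the laid_right alone. Leave any green look-alike of the carton_b alone.

How it is judged:
On the way:
1. both loose cartons lie in the two empty places, let go, the lever still up (((horizontal distance between carton_a and slot_near below 0.009 m and z of each of carton_a, carton_b in the frame of press below 0.024 m and angle between each of carton_a, carton_b's own z axis and vertical below 0.06 rad and angle between the x axis of carton_a and the y axis of press, either way round below 0.12 rad and horizontal distance between carton_b and slot_left below 0.009 m and angle between the x axis of carton_b and the x axis of press, either way round below 0.12 rad) or (horizontal distance between carton_b and slot_near below 0.009 m and z of each of carton_b, carton_a in the frame of press below 0.024 m and angle between each of carton_b, carton_a's own z axis and vertical below 0.06 rad and angle between the x axis of carton_b and the y axis of press, either way round below 0.12 rad and horizontal distance between carton_a and slot_left below 0.009 m and angle between the x axis of carton_a and the x axis of press, either way round below 0.12 rad)) and horizontal distance between laid_far and slot_far below 0.009 m and z of each of laid_far, laid_right in the frame of press below 0.024 m and angle between each of laid_far, laid_right's own z axis and vertical below 0.06 rad and angle between the x axis of laid_far and the y axis of press, either way round below 0.12 rad and horizontal distance between laid_right and slot_right below 0.009 m and angle between the x axis of laid_right and the x axis of press, either way round below 0.12 rad and value of joint lever below 0.5 rad and contact force between the fingers and carton_a below 0.1 N and contact force between the fingers and carton_b below 0.1 N), for 0.2 s.
At the end, for the whole second after the job is handed in: All four cartons lie flat in their places (within 9 mm and 0.12 rad of the outlines), the robot holds the lever down (1.49 to 1.65 rad, touching it with over 1 N), and the foot presses on the cartons, pushed in between 4 and 10.5 mm, throughout the last second (((horizontal distance between carton_a and slot_near below 0.009 m and z of each of carton_a, carton_b in the frame of press below 0.024 m and angle between each of carton_a, carton_b's own z axis and vertical below 0.06 rad and angle between the x axis of carton_a and the y axis of press, either way round below 0.12 rad and horizontal distance between carton_b and slot_left below 0.009 m and angle between the x axis of carton_b and the x axis of press, either way round below 0.12 rad) or (horizontal distance between carton_b and slot_near below 0.009 m and z of each of carton_b, carton_a in the frame of press below 0.024 m and angle between each of carton_b, carton_a's own z axis and vertical below 0.06 rad and angle between the x axis of carton_b and the y axis of press, either way round below 0.12 rad and horizontal distance between carton_a and slot_left below 0.009 m and angle between the x axis of carton_a and the x axis of press, either way round below 0.12 rad)) and horizontal distance between laid_far and slot_far below 0.009 m and z of each of laid_far, laid_right in the frame of press below 0.024 m and angle between each of laid_far, laid_right's own z axis and vertical below 0.06 rad and angle between the x axis of laid_far and the y axis of press, either way round below 0.12 rad and horizontal distance between laid_right and slot_right below 0.009 m and angle between the x axis of laid_right and the x axis of press, either way round below 0.12 rad and value of joint foot between 0.004 and 0.0105 m and value of joint lever between 1.49 and 1.65 rad and (contact force between foot and carton_a above 1 N or contact force between foot and carton_b above 1 N or contact force between foot and laid_far above 1 N or contact force between foot and laid_right above 1 N) and contact force between any of the fingers, the arm and lever above 1 N); the arm keeps its last pose, push and grip.
It fails at once if a bystander is pushed 30 mm or more from its place (distance of any of small_carton, stain_bottle, beaker, petri_stack, reagent_jar, tape_dispenser from where it was at the start of the episode above 0.03 m).
It also fails if it takes over 69 s, if anything falls off the work surface, if the arm or the gripper's body presses on something with over 40 N, if the wrist force passes 120 N, or if a joint passes its speed limit or range.

## Robot

A 7-joint arm with a two-finger parallel gripper is mounted at the origin on the work surface. World frame = base frame: x ahead of the robot, y to its left, z up, the work surface at z = 0. Lengths are in m, angles in rad, forces in N, time in s.
With the tool pointing down it reaches from about 0.35 to 0.9 m from the base axis. Payload 8.1 kg.
Tool frame: the origin (TCP) lies between the finger pads; the fingertips stand 25 mm ahead of it and the grasp point (between the pads) lies 6 mm ahead of it; z points along the fingers, y is the direction in which the jaws open and shut (so a half turn about z gives the same grasp; the last joint's range is limited). The gripper opens to 92 mm and grips with 3 to 60 N. Pads are 19 mm wide; open, the fingers measure 130 mm over their backs; the gripper's body (75 mm by 190 mm) begins 47 mm behind the grasp point.
Start: joints at [-1.289, 0.434, 0.025, 1.573, -0.012, 1.134, -0.075], TCP at [0.235, 0.579, 0.225] pointing down, gripper open.
Joint ranges: [-2.62, 2.62], [-0.44, 2.09], [-1.27, 1.32], [0.08, 2.57], [-1.32, 4.46], [0.12, 2], [-2.74, 2.74]. Speed limits (rad/s): [2.22, 2.22, 3.01, 3.01, 3.14, 3.14, 3.14].

## Interface

Orientations are given as a rotation vector (axis times angle).
In Python, from cell import * gives the robot as it stands.
- The arm moves only by the shell command python3 -m jog 'ROWS' [FORCE]. ROWS is JSON, one flat list of numbers, 5 for each row, row after row: the finger opening in mm, from 0 to 91.8, then the shift along the tool's x, y, z in units of 40 mm (1.0 is 40 mm), then the turn about the tool's z in units of 6 degrees (1.0 is 6 degrees). A call has 1 to 20 rows; each row shifts and turns the pose as measured when the row begins, along the tool's axes as they then stand; what a row does not reach is not made up. A row lasts 1/12 s, in which the tool goes at most 41.7 mm and 7.16 degrees, less where a joint would pass 70% of its speed; a pose out of reach is approached as far as the arm can. A call is refused whole if a number of a shift passes 1 or a number of a turn 1, either way. A call with a gripper value outside its range is refused whole. The fingers move at their own pace and stop on an object; FORCE is the grip in N (left out, the last holds). Time passes only in rows, so rows that do not move let the fingers close. It gives the time, the measured TCP pose, the force and the opening at its end, in the units of the state.
- observe(): the state, without advancing time (a new reading comes with each control period).
- get_image(name): name is "scene" or "top"; returns the picture (384x512x3 uint8, red, green, blue); there is no depth.
- camera_params(name): a dict with "intrinsics" (3x3 intrinsics, pixels), "xyz" and "orientation" of the camera in the world. Camera axes: x right, y down, z forward; pixel columns grow to the right and rows downward; lengths in m; the calibration is good to about 2 mm. A picture is of the moment at which its call begins. camera_params takes no time and is no camera call.
- sign_off(): hands the job in, once; it reports no verdict.
The state is a dict: "clock": time; "joints": joint angles; "dq": joint speeds; "joint_efforts": joint torques, N m; "position": TCP position; "ee_rot": TCP orientation; "force": force on the tool from outside, world axes, zero at the start; "ft_torque": the same for the moment, N m; "width": opening from 0.0 (shut) to 1.0 (fully open).
Only numpy, scipy, OpenCV 4.12 (cv2) and the standard library are available. Lean on these libraries where they do the work, as an engineer would, in place of code of your own. Each camera call takes 0.05 s, during which the arm holds its last target. There are 200 camera calls.

## Working session

There is one attempt and no reset: what is moved stays moved. The work goes in short steps, Python scripts to look and compute and a shell command to move; the robot and the scene stay as the last step left them, time stands still between calls to the robot, and variables do not carry over. Pictures are saved under pics/ and viewed, about 8 in all and at most 12, crops included, and the job is handed in when it is done.

```bash
mkdir -p pics; ls; python3 - <<'E'
from cell import *
import cv2
s=observe();print(s)
for n in("scene","top"):
    im=get_image(n);cv2.imwrite(f"pics/{n}0.png",im[:,:,::-1]);print(camera_params(n))
E
```

```text
pics
{'clock': 0.0, 'joints': array([-1.28858249,  0.43521365,  0.0249716 ,  1.57407445, -0.01159585,
        1.13400886, -0.07509451]), 'dq': array([-0.00131175,  0.00112644,  0.00037217,  0.0001609 ,  0.0011716 ,
       -0.0011582 ,  0.00038148]), 'joint_efforts': array([ 2.07377234e-03, -6.67836714e+01,  9.86284576e-01, -3.14460397e+01,
       -6.03959640e-02,  4.25076485e-02,  1.30225581e-04]), 'position': array([0.23447982, 0.57880175, 0.22435952]), 'ee_rot': array([-6.00805821e-01, -3.08344890e+00,  2.43722959e-03]), 'force': array([0.00867178, 0.59051608, 0.50988276]), 'ft_torque': array([0.03473505, 0.02565405, 0.03092557]), 'width': 0.9982876660662333}
{'intrinsics': array([[419.19477062,   0.        , 248.65646033],
       [  0.        , 419.19477062, 180.9036413 ],
       [  0.        ,   0.        ,   1.        ]]), 'xyz': array([ 1.27280416, -0.59947991,  1.25729117]), 'orientation': array([-2.19994338, -1.06446846,  0.40204393])}
{'intrinsics': array([[418.27698341,   0.        , 250.50884761],
       [  0.        , 418.27698341, 195.63364837],
       [  0.        ,   0.        ,   1.        ]]), 'xyz': array([ 0.27770897, -0.0121876 ,  1.62279452]), 'orientation': array([-2.12080529,  2.12410638, -0.15813436])}
```

```bash
python3 - <<'E'
import cv2
for n in("scene","top"):
    cv2.imwrite(f"pics/{n}0b.png",cv2.resize(cv2.imread(f"pics/{n}0.png"),(800,600),interpolation=cv2.INTER_CUBIC))
E
```

```text
(no output)
```

View pics/top0b.png

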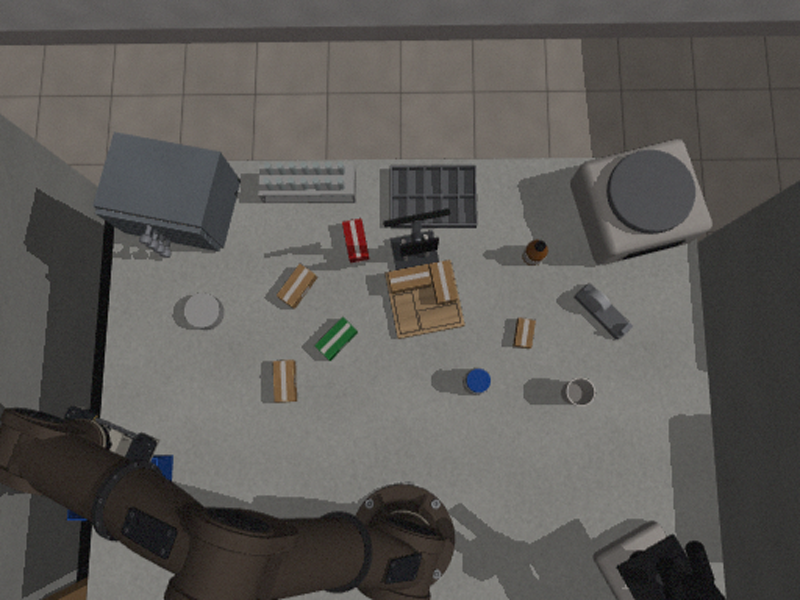

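View pics/scene0b.png

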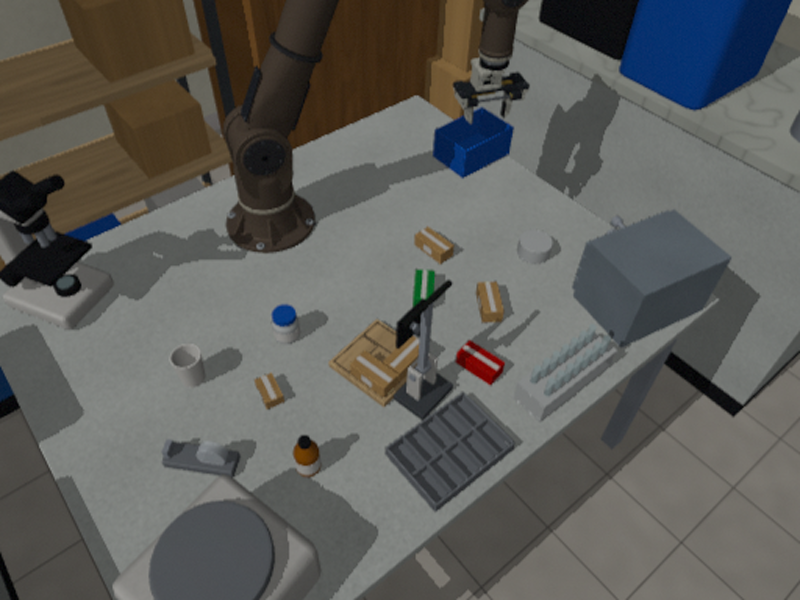

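Candidates, in 800×600 top-view pixels:
- Brown with tape at (296,286) and (285,381).
- Green at (336,339) and red at (356,240), the look-alikes.
- A smaller brown one at (525,333), the small_carton.

The two brown full-size ones at left fit the description. I'll confirm in an enlarged crop.

```bash
python3 - <<'E'
import cv2
im=cv2.imread("pics/top0.png")[160:260,170:300]
im=cv2.resize(im,(780,600),interpolation=cv2.INTER_CUBIC)
im=cv2.convertScaleAbs(im,alpha=1.5)
for i in range(0,130,10): cv2.putText(im,str(170+i),(i*6,10),0,.35,(255,255,255)); cv2.line(im,(i*6,12),(i*6,18),(255,255,255))
for i in range(0,100,10): cv2.putText(im,str(160+i),(0,i*6+4),0,.35,(255,255,255))
cv2.imwrite("pics/crop1.png",im)
E
```

```text
(no output)
```

View pics/crop1.png

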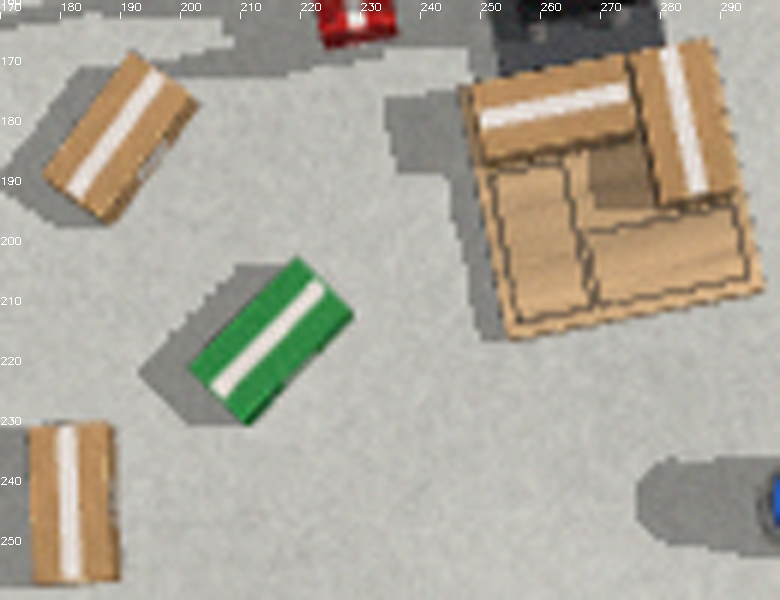

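```bash
cat > h.py <<'E'
import numpy as np,cv2
from cell import *
from scipy.optimize import minimize
from scipy.spatial.transform import Rotation as R
S=6
def proj(n,P):
    c=camera_params(n);p=(np.atleast_2d(P)-c["xyz"])@R.from_rotvec(c["orientation"]).as_matrix()
    q=p@c["intrinsics"].T;return q[:,:2]/q[:,2:]
def unproj(n,uv,z):
    c=camera_params(n);d=R.from_rotvec(c["orientation"]).as_matrix()@np.linalg.solve(c["intrinsics"],[*uv,1.])
    return c["xyz"]+d*(z-c["xyz"][2])/d[2]
def box(x,y,a,lx,ly,z0,z1,ox=0,oy=0):
    P=np.array([[ox+i*lx/2,oy+j*ly/2] for i in(-1,1) for j in(-1,1)])
    c,s=np.cos(a),np.sin(a);P=P@np.array([[c,s],[-s,c]])+[x,y]
    return np.vstack([np.c_[P,[z]*4] for z in(z0,z1)])
def mask(im,seed,win):
    h=cv2.cvtColor(im,cv2.COLOR_RGB2HSV);m=((h[...,1]>75)&(h[...,0]<25)).astype(np.uint8)
    b=np.zeros_like(m);u,v=map(int,seed);b[v-win:v+win,u-win:u+win]=m[v-win:v+win,u-win:u+win]
    n,l,st,c=cv2.connectedComponentsWithStats(b,connectivity=4)
    k=1+np.argmax(st[1:,4]);o=(l==k).astype(np.uint8)
    ct,_=cv2.findContours(o,cv2.RETR_EXTERNAL,cv2.CHAIN_APPROX_NONE);cv2.drawContours(o,ct,-1,1,-1);return o
def raster(n,boxes,off):
    m=np.zeros((200*S,200*S),np.uint8)
    for b in boxes:
        q=cv2.convexHull(np.float32((proj(n,b)-off+.5)*S))
        cv2.fillConvexPoly(m,np.int32(np.round(q*16)),1,shift=4)
    return cv2.resize(m.astype(np.float32),(200,200),interpolation=cv2.INTER_AREA)
def fit(obs,model,x0):
    # obs: list (cam, mask)
    def cost(p):
        c=0
        for n,m in obs:
            v,u=np.nonzero(m);off=np.array([int(u.mean())-100,int(v.mean())-100])
            M=cv2.warpAffine(m.astype(np.float32),np.float32([[1,0,-off[0]],[0,1,-off[1]]]),(200,200))
            c+=np.abs(raster(n,model(p),off)-M).sum()/M.sum()
        return c
    best=None
    for da in(0,.1,-.1):
        x=np.array(x0,float)+[0,0,da]
        r=minimize(cost,x,method="Nelder-Mead",options=dict(initial_simplex=x+np.array([[0,0,0],[.01,0,0],[0,.01,0],[0,0,.1]]),xatol=1e-4,fatol=1e-5))
        if best is None or r.fun<best.fun:best=r
    return best.x,best.fun
carton=lambda z:(lambda p:[box(*p,.1,.05,z,z+.04)])
pressm=lambda p:[box(*p,.17,.17,0,.02),box(*p,.05,.1,.02,.06,.0515,.0265),box(*p,.1,.05,.02,.06,.0265,-.0515)]
E
python3 - <<'E'
from h import *
t=cv2.imread("pics/top0.png")[:,:,::-1].copy();s=cv2.imread("pics/scene0.png")[:,:,::-1].copy()
for nm,st,ss,a in(("A",(190,184),(489,301),.0),("B",(182,243),(433,244),0.)):
    mt=mask(t,st,22);ms=mask(s,(ss[0]*.64,ss[1]*.64),18)
    p=unproj("top",st,.04)
    a={"A":-.65,"B":0}[nm]
    for o in([("top",mt)],[("scene",ms)],[("top",mt),("scene",ms)]):print(nm,[k[1].sum() for k in o],fit(o,carton(0),[p[0],p[1],a]))
mt=mask(t,(270,190),36);p=unproj("top",(271,190),.03)
print("press",mt.sum(),fit([("top",mt)],pressm,[p[0],p[1],.15]))
E
```

```text
A [np.uint64(160)] (array([ 0.59985088,  0.25457796, -0.74394929]), np.float64(1.4477430582046509))
A [np.uint64(280)] (array([ 0.60100118,  0.26740175, -0.63787198]), np.float64(0.4000992178916931))
A [np.uint64(160), np.uint64(280)] (array([ 0.60468214,  0.26281526, -0.63726542]), np.float64(1.9259672164916992))
B [np.uint64(155)] (array([ 0.36981217,  0.2709009 , -0.25049907]), np.float64(1.596595048904419))
B [np.uint64(262)] (array([0.36347133, 0.2917507 , 0.04666113]), np.float64(0.4359627068042755))
B [np.uint64(155), np.uint64(262)] (array([0.36746099, 0.28661812, 0.08600365]), np.float64(2.1787197589874268))Traceback (most recent call last):
  File "<stdin>", line 9, in <module>
  File "h.py", line 40, in fit
    r=minimize(cost,x,method="Nelder-Mead",options=dict(initial_simplex=x+np.array([[0,0,0],[.01,0,0],[0,.01,0],[0,0,.1]]),xatol=1e-4,fatol=1e-5))
    res = _minimize_neldermead(fun, x0, args, callback, bounds=bounds,
                               **options)
    fsim[j] = func(sim[j])
              ~~~~^^^^^^^^
    fx = function(np.copy(x), *(wrapper_args + args))
  File "h.py", line 35, in cost
    c+=np.abs(raster(n,model(p),off)-M).sum()/M.sum()
              ~~~~~~^^^^^^^^^^^^^^^^
  File "h.py", line 25, in raster
    q=cv2.convexHull(np.float32((proj(n,b)-off+.5)*S))
                                 ~~~~^^^^^
  File "h.py", line 7, in proj
    c=camera_params(n);p=(np.atleast_2d(P)-c["xyz"])@R.from_rotvec(c["orientation"]).as_matrix()
ValueError: time passes only in moves, steps and waits
```

```bash
python3 - <<'E'
t=open('h.py').read()
t=t.replace("S=6\n","import functools\ncamera_params=functools.cache(camera_params)\nS=6\n")
t=t.replace("    n,l,st,c=","    b=cv2.morphologyEx(b,cv2.MORPH_CLOSE,cv2.getStructuringElement(cv2.MORPH_ELLIPSE,(9,9)))\n    n,l,st,c=")
open('h.py','w').write(t)
E
cat > m0.py <<'E'
from h import *
t=cv2.imread("pics/top0.png")[:,:,::-1].copy();s=cv2.imread("pics/scene0.png")[:,:,::-1].copy()
ov=[t.copy(),s.copy()]
def draw(p,mod):
    for o,n in zip(ov,("top","scene")):
        for b in mod(p): cv2.polylines(o,[np.int32(np.round((proj(n,b[[4,5,7,6]]))*16))],True,(0,255,255),1,shift=4)
for nm,st,ss,a in(("A",(190,184),(489,301),-.65),("B",(182,243),(433,244),0.)):
    mt=mask(t,st,22);ms=mask(s,(ss[0]*.64,ss[1]*.64),18)
    p=unproj("top",st,.04)
    for o in([("top",mt)],[("scene",ms)],[("top",mt),("scene",ms)]):
        x,f=fit(o,carton(0),[p[0],p[1],a]);print(nm,[k[1].sum() for k in o],x,f)
    draw(x,carton(0))
mt=mask(t,(270,190),36);p=unproj("top",(271,190),.03)
x,f=fit([("top",mt)],pressm,[p[0],p[1],.15]);print("press",mt.sum(),x,f)
draw(x,pressm)
a=cv2.resize(ov[0][160:260,170:300],(780,600))[:,:,::-1];b=cv2.resize(ov[1][130:260,200:330],(600,600))[:,:,::-1]
cv2.imwrite("pics/ov.png",cv2.resize(np.hstack([a,b]),(800,348),interpolation=cv2.INTER_AREA))
E
python3 m0.py
```

```text
A [np.uint64(360)] [ 0.60632782  0.26192246 -0.60266601] 0.11211419850587845
A [np.uint64(344)] [ 0.60100118  0.26740175 -0.63787198] 0.13961564004421234
A [np.uint64(360), np.uint64(344)] [ 0.6053114   0.26338129 -0.62467713] 0.2807008922100067
B [np.uint64(365)] [0.36870308 0.28627453 0.08241753] 0.11887367069721222
B [np.uint64(341)] [0.36381983 0.29145449 0.04605671] 0.10451288521289825
B [np.uint64(365), np.uint64(341)] [0.3675143  0.28716055 0.07553415] 0.29897740483283997
press 1852 [ 0.57383475 -0.05703237  0.19321461] 0.04144168645143509
```

View pics/ov.png

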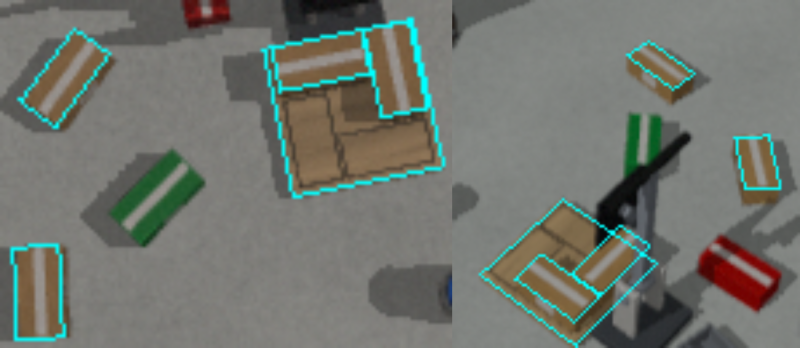

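The overlay confirms the picks. The brown full-size cartons are at native (190,184), which I'll call A, and (182,243), which I'll call B. The press fit sits on the slab outline. I'll grip A first.

```bash
cat >> h.py <<'E'
PR=np.array([.5738,-.0570,.193])
def P2W(x,y):
    c,s=np.cos(PR[2]),np.sin(PR[2]);return np.array([PR[0]+c*x-s*y,PR[1]+s*x+c*y])
def delta(g,jaw=None):
    """g: grasp point world, jaw: desired jaw angle deg (mod 180)"""
    o=observe();M=R.from_rotvec(o["ee_rot"]).as_matrix();p=o["position"]+M[:,2]*.006
    a=np.degrees(np.arctan2(M[1,1],M[0,1]))
    print("grasp",p.round(4),"jaw",a.round(2),"tilt",np.degrees(np.arccos(-M[2,2])).round(2),"j",o["joints"].round(2),"F",o["force"].round(1),"w",round(o["width"]*91.8,1),"t",round(o["clock"],2))
    if jaw is not None:
        t=(a-jaw+90)%180-90;print("turn units",round(t/6,2),"(alt",round((t-np.sign(t)*180)/6,2),")")
    print("shift units",(M.T@(np.array(g)-p)/.04).round(2))
E
python3 -m jog '[91.8,0,0,0,1, 91.8,0,0,0,1, 91.8,0,0,0,0.3]'; python3 -c "
from h import *
delta([.620,.252,.16],54.5)"
```

```text
clock: 0.35
position: [0.2344, 0.5779, 0.2229]
ee_rot: [-0.981, -2.984, 0.007]
force: [0.3, -0.9, -0.2]
width: 1.0
grasp [0.2343 0.5778 0.2169] jaw 53.62 tilt 0.25 j [-1.33  0.44  0.08  1.58 -0.04  1.13 -0.3 ] F [ 0.3 -0.9 -0.2] w 91.8 t 0.35
turn units -0.15 (alt 29.85 )
shift units [-12.59  -0.83   1.44]
```

```bash
python3 -m jog '[90,-1,-0.07,0.05,0, 90,-1,-0.07,0.05,0, 90,-1,-0.07,0.05,0, 90,-1,-0.07,0.05,0, 90,-1,-0.07,0.05,0, 90,-1,-0.07,0.05,0, 90,-1,-0.07,0.05,0, 90,-1,-0.07,0.05,0, 90,-1,-0.07,0.05,0, 90,-1,-0.07,0.05,0, 90,-1,-0.07,0.05,0]'; python3 -c "
from h import *
delta([.620,.252,.10],54.5)"
```

```text
clock: 1.27
position: [0.571, 0.2912, 0.1943]
ee_rot: [-0.947, -2.985, 0.013]
force: [0.3, 0.5, -0.3]
width: 0.98
grasp [0.5709 0.2911 0.1883] jaw 54.79 tilt 0.71 j [-0.67  0.49  0.18  1.57 -0.1   1.1   0.49] F [ 0.3  0.5 -0.3] w 89.9 t 1.27
turn units 0.05 (alt -29.95 )
shift units [-1.58 -0.07  2.2 ]
```

```bash
python3 -m jog '[90,-0.8,-0.03,0.5,0, 90,-0.6,0,0.6,0, 90,-0.2,0,0.5,0, 90,0,0,0.4,0, 90,0,0,0,0]'; python3 -c "
from h import *
delta([.620,.252,.022],54.5)"
```

```text
clock: 1.68
position: [0.633, 0.2364, 0.1096]
ee_rot: [-0.974, -2.983, 0.02]
force: [-0.7, 0.7, 0.1]
width: 0.978
grasp [0.633  0.2363 0.1036] jaw 53.85 tilt 0.75 j [-0.55  0.63  0.18  1.56 -0.12  0.97  0.6 ] F [-0.7  0.7  0.1] w 89.8 t 1.68
turn units -0.11 (alt 29.89 )
shift units [0.5  0.15 2.04]
```

```bash
python3 -m jog '[90,0.25,0.08,0,0, 90,0.25,0.07,0,0, 90,0,0,0,0]'; python3 -c "
from h import *
delta([.620,.252,.026],54.5)"
```

```text
clock: 1.93
position: [0.6185, 0.2544, 0.1095]
ee_rot: [-0.974, -2.981, 0.022]
force: [0.5, 0.6, -0.2]
width: 0.983
grasp [0.6184 0.2544 0.1035] jaw 53.8 tilt 0.85 j [-0.59  0.62  0.18  1.58 -0.12  0.97  0.57] F [ 0.5  0.6 -0.2] w 90.2 t 1.93
turn units -0.12 (alt 29.88 )
shift units [-0.07  0.    1.94]
```

```bash
python3 -m jog '[90,-0.05,0,0.5,0, 90,0,0,0.5,0, 90,0,0,0.5,0, 90,0,0,0.3,0, 90,0,0,0,0]'; python3 -c "
from h import *
delta([.620,.252,.026],54.5)"
```

```text
clock: 2.35
position: [0.6192, 0.2641, 0.0437]
ee_rot: [0.957, 2.991, -0.003]
force: [-1.3, 0.0, 0.3]
width: 0.98
grasp [0.6192 0.2641 0.0377] jaw 54.5 tilt 0.12 j [-0.58  0.69  0.16  1.63 -0.13  0.83  0.58] F [-1.3  0.   0.3] w 89.9 t 2.35
turn units 0.0 (alt -30.0 )
shift units [-0.19 -0.23  0.29]
```

```bash
python3 -m jog '[90,-0.1,-0.12,0.1,0, 90,-0.1,-0.12,0.12,0, 90,0,0,0,0]'; python3 -c "
from h import *
delta([.620,.252,.026],54.5)"
```

```text
clock: 2.6
position: [0.6206, 0.2533, 0.0372]
ee_rot: [0.952, 2.991, 0.001]
force: [-0.2, -0.1, -0.2]
width: 0.981
grasp [0.6206 0.2533 0.0312] jaw 54.7 tilt 0.18 j [-0.57  0.69  0.15  1.64 -0.13  0.81  0.6 ] F [-0.2 -0.1 -0.2] w 90.1 t 2.6
turn units 0.03 (alt -29.97 )
shift units [-0.01 -0.03  0.13]
```

Now I'll close on it.

```bash
python3 -m jog '[90,0,0,0.1,0, 40,0,0,0,0, 40,0,0,0,0, 40,0,0,0,0, 40,0,0,0,0, 40,0,0,0,0, 40,0,0,0,0, 40,0,0,0,0]' 25; python3 -c "
from h import *
delta([.620,.252,.15])"
```

```text
clock: 3.27
position: [0.6228, 0.2527, 0.0359]
ee_rot: [0.954, 2.987, 0.006]
force: [0.2, 0.2, -1.8]
width: 0.536
grasp [0.6228 0.2527 0.0299] jaw 54.59 tilt 0.42 j [-0.56  0.7   0.15  1.64 -0.13  0.81  0.6 ] F [ 0.2  0.2 -1.8] w 49.2 t 3.27
shift units [ 0.03 -0.04 -3.  ]
```

```bash
python3 -m jog '[40,0,0,-0.6,0, 40,0,0,-0.8,0, 40,0,0,-0.8,0, 40,0,0,-0.4,-1, 40,0,0,0,-1, 40,0,0,0,-1, 40,0,0,0,-1, 40,0,0,0,-1, 40,0,0,0,-1, 40,0,0,0,-1, 40,0,0,0,-0.7, 40,0,0,0,0]'; python3 -c "
from h import *
g=P2W(-9,54) if 0 else P2W(-.009,.054);print(g)
delta([*g,.115],101.06)"
```

```text
clock: 4.27
position: [0.6186, 0.2519, 0.1416]
ee_rot: [-0.358, 3.121, -0.004]
force: [0.4, 0.0, -1.7]
width: 0.538
[ 0.55460968 -0.00572884]
grasp [0.6186 0.2519 0.1356] jaw 103.09 tilt 0.16 j [-0.44  0.58 -0.04  1.55  0.03  1.02  1.31] F [ 0.4  0.  -1.7] w 49.4 t 4.27
turn units 0.34 (alt -29.66 )
shift units [ 3.02 -5.91  0.53]
```

```bash
python3 -m jog '[40,0.8,-0.4,-0.1,0.3, 40,0.9,-0.8,0,0, 40,0.7,-0.9,0,0, 40,0.4,-0.9,0,0, 40,0.1,-0.9,0,0, 40,0,-0.8,0,0, 40,0,-0.4,0,0, 40,0,0,0,0]'; python3 -c "
from h import *
delta([*P2W(-.009,.054),.10],101.06)"
```

```text
clock: 4.93
position: [0.5386, 0.0252, 0.1425]
ee_rot: [0.278, -3.125, 0.0]
force: [-0.2, -0.3, -1.8]
width: 0.535
grasp [0.5386 0.0252 0.1365] jaw 100.18 tilt 0.22 j [-0.14  0.39 -0.01  1.88  0.    0.88  1.6 ] F [-0.2 -0.3 -1.8] w 49.1 t 4.93
turn units -0.15 (alt 29.85 )
shift units [-0.26 -0.83  0.91]
```

```bash
python3 -m jog '[40,-0.1,-0.4,0.3,-0.15, 40,-0.1,-0.35,0.3,0, 40,0,0,0.2,0, 40,0,0,0,0]'; cat > held.py <<'E'
from h import *
import sys
# fit held carton in top view: centre guess g(world), yaw, z under
def held(nm,off,ang):
    im=get_image("top");cv2.imwrite(f"pics/{nm}.png",im[:,:,::-1])
    o=observe();M=R.from_rotvec(o["ee_rot"]).as_matrix();p=o["position"]+M[:,2]*.006
    print("grasp",p)
E
python3 - <<'E'
from h import *
delta([*P2W(-.009,.054),.08],101.06)
for n in("top","scene"):
    im=get_image(n);cv2.imwrite(f"pics/{n}1.png",im[:,:,::-1])
a=cv2.imread("pics/top1.png")[150:230,230:310];b=cv2.imread("pics/scene1.png")[180:270,190:300]
cv2.imwrite("pics/v1.png",np.hstack([cv2.resize(a,(400,400),interpolation=3),cv2.resize(b,(400,400),interpolation=3)]))
E
```

```text
clock: 5.27
position: [0.5527, -0.0036, 0.1091]
ee_rot: [0.288, -3.126, -0.002]
force: [-0.7, 1.8, -1.7]
width: 0.539
grasp [ 0.5526 -0.0036  0.1031] jaw 100.52 tilt 0.15 j [-0.09  0.45 -0.    1.88  0.    0.82  1.66] F [-0.7  1.8 -1.7] w 49.5 t 5.27
turn units -0.09 (alt 29.91 )
shift units [-0.04 -0.06  0.58]
```

View pics/v1.png

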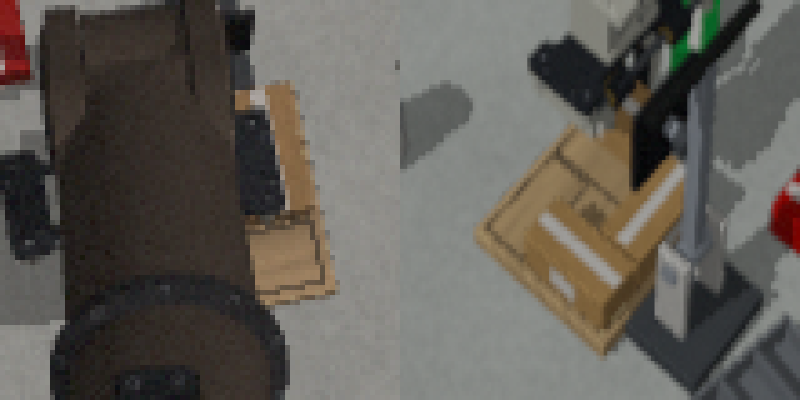

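```bash
python3 - <<'E'
from h import *
s=cv2.imread("pics/scene0.png")[:,:,::-1].copy()
m=mask(s,(240,232),36)
off=np.array([150,140])
M=m[140:340,150:350].astype(np.float32)
W=np.ones((200,200),np.float32);W[:,252-150:]=0
print(m.sum(),(M*W).sum())
def cost(p): return (W*np.abs(raster("scene",pressm(p),off)-M)).sum()/(M*W).sum()
for x0 in([.5738,-.057,.193],[.57,-.052,.2],[.58,-.06,.17]):
    x=np.array(x0)
    r=minimize(cost,x,method="Nelder-Mead",options=dict(initial_simplex=x+np.array([[0,0,0],[.01,0,0],[0,.01,0],[0,0,.1]]),xatol=1e-4,fatol=1e-5));print(r.x,r.fun,cost(x))
cv2.imwrite("pics/mm.png",m*255)
E
```

```text
1766 1369.0
[ 0.57197219 -0.05081398  0.19050132] 0.03303303197026253 0.07962015
[ 0.5715759  -0.05109742  0.19103983] 0.03177502006292343 0.038491197
[ 0.5715435 -0.0510229  0.1877835] 0.03214024752378464 0.16463761
```

```bash
sed -i 's/^PR=.*/PR=np.array([.5727,-.0540,.192])/' h.py; python3 -m jog '[40,0,0,0.25,-0.1, 40,0,0,0.2,0, 40,0,0,0,0]'; python3 -c "
from h import *
delta([*P2W(-.0082,.054),.051],101)"
```

```text
clock: 5.62
position: [0.5537, 0.0003, 0.0918]
ee_rot: [-0.313, 3.125, 0.004]
force: [-1.0, -0.9, -2.6]
width: 0.535
grasp [5.537e-01 3.000e-04 8.580e-02] jaw 101.43 tilt 0.14 j [-0.09  0.47 -0.01  1.9   0.    0.77  1.67] F [-1.  -0.9 -2.6] w 49.1 t 5.62
turn units 0.07 (alt -29.93 )
shift units [-0.   -0.07  0.87]
```

```bash
python3 -m jog '[40,0,-0.06,0.2,0, 40,0,0,0.25,0, 40,0,0,0,0]'; python3 -c "
from h import *
delta([*P2W(-.0082,.054),.051],101)"
```

```text
clock: 5.87
position: [0.554, -0.0007, 0.0719]
ee_rot: [-0.316, 3.125, 0.005]
force: [-0.1, -0.1, -2.9]
width: 0.538
grasp [ 0.554  -0.0006  0.0659] jaw 101.55 tilt 0.17 j [-0.08  0.5  -0.01  1.91  0.    0.73  1.67] F [-0.1 -0.1 -2.9] w 49.4 t 5.87
turn units 0.09 (alt -29.91 )
shift units [ 0.   -0.05  0.37]
```

```bash
python3 -m jog '[40,0,-0.04,0.2,0.05, 40,0,0,0.17,0, 40,0,0,0,0]'; python3 -c "
from h import *
delta([*P2W(-.0082,.054),.051],101)"
```

```text
clock: 6.12
position: [0.555, -0.0025, 0.0557]
ee_rot: [-0.307, 3.125, 0.004]
force: [-0.2, -0.1, 0.3]
width: 0.535
grasp [ 0.555  -0.0025  0.0497] jaw 101.21 tilt 0.18 j [-0.08  0.52 -0.01  1.92  0.    0.7   1.67] F [-0.2 -0.1  0.3] w 49.1 t 6.12
turn units 0.03 (alt -29.97 )
shift units [ 0.02  0.   -0.03]
```

```bash
python3 -m jog '[66,0,0,0,0, 66,0,0,0,0, 66,0,0,0,0, 66,0,0,-0.3,0, 66,0,0,-0.6,0, 66,0,0,-0.8,0, 66,0,0,-0.8,0, 66,0,0.8,-0.5,0, 66,0,0.9,0,0, 66,0,0.9,0,0, 66,0,0.9,0,0, 66,0,0.9,0,0, 66,0,0.6,0,0, 66,0,0,0,0]'; cat > m1.py <<'E'
from h import *
import sys
tag=sys.argv[1]
t=get_image("top");s=get_image("scene")
cv2.imwrite(f"pics/top{tag}.png",t[:,:,::-1]);cv2.imwrite(f"pics/scene{tag}.png",s[:,:,::-1])
a=t[150:225,235:310,::-1];b=s[180:270,200:290,::-1]
cv2.imwrite(f"pics/v{tag}.png",np.hstack([cv2.resize(a,(400,400),interpolation=3),cv2.resize(b,(400,400),interpolation=3)]))
delta([.36,.287,.14],93.7)
E
python3 m1.py 2
```

```text
clock: 7.28
position: [0.5169, 0.1993, 0.1868]
ee_rot: [-0.291, 3.119, 0.009]
force: [-0.3, -0.1, 0.9]
width: 0.719
grasp [0.5182 0.1945 0.1805] jaw 100.43 tilt 0.56 j [-0.41  0.35 -0.06  1.8   0.03  0.98  1.27] F [ 0.8 -0.5 -0.3] w 65.8 t 7.38
turn units 1.12 (alt -28.88 )
shift units [3.48 2.99 0.99]
```

View pics/v2.png

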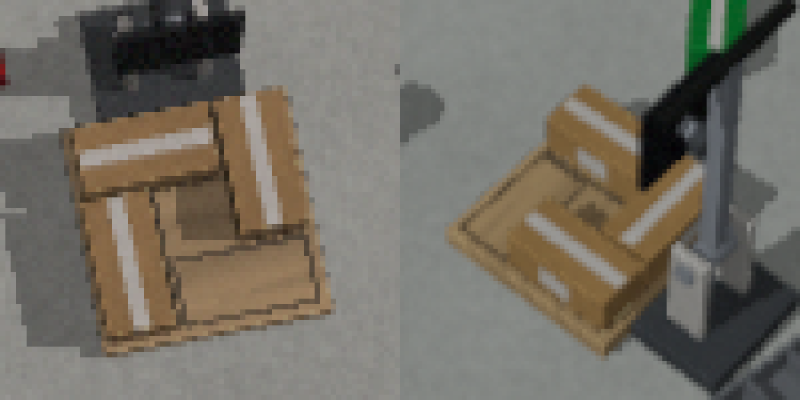

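```bash
cat > tape.py <<'E'
from h import *
import sys
t=cv2.imread(f"pics/top{sys.argv[1]}.png")[:,:,::-1].copy()
c=slice(160,225),slice(240,305)
im=cv2.resize(t[c],None,fx=8,fy=8,interpolation=cv2.INTER_CUBIC)
h=cv2.cvtColor(im,cv2.COLOR_RGB2HSV)
K=np.uint8(h[...,1]>70);K=cv2.morphologyEx(K,cv2.MORPH_CLOSE,np.ones((105,105)))
m=np.uint8((h[...,1]<62)&(h[...,2]>135)&(K>0))
n,l,st,ce=cv2.connectedComponentsWithStats(m)
for i in range(1,n):
    if st[i,4]<2500: continue
    v,u=np.nonzero(l==i);q=np.c_[u,v]/8-.5*7/8+[240,160]
    W=np.array([unproj("top",x,.06)[:2] for x in q[::7]])
    r=cv2.minAreaRect(np.float32(W*1000));c_=np.array(r[0])/1000
    _,_,V=np.linalg.svd(W-W.mean(0),full_matrices=False);a=np.degrees(np.arctan2(V[0,1],V[0,0]))%180
    d=W.mean(0)-PR[:2];co,si=np.cos(PR[2]),np.sin(PR[2])
    print(i,st[i,4],"mean px",q.mean(0).round(1),"press",(np.array([co*d[0]+si*d[1],-si*d[0]+co*d[1]])*1000).round(1),"yaw-press",round(a-np.degrees(PR[2]),1),"size",np.round(r[1],0))
E
python3 tape.py 2
```

```text
1 7798 mean px [283.5 173.4] press [ 49.4 -60.7] yaw-press -8.5 size [ 30. 125.]
2 4902 mean px [261.9 177.1] press [50.9 23.2] yaw-press 90.3 size [13. 95.]
3 5043 mean px [258.7 198.9] press [-29.3  51.6] yaw-press 1.0 size [97. 12.]
```

```bash
python3 -m jog '[90,0.6,0.4,0,1, 90,0.9,0.5,0,0.1, 90,0.9,0.5,0,0, 90,0.8,0.4,0,0, 90,0.3,0.2,0,0, 90,0,0,0,0]'; python3 -c "
from h import *
delta([.3463,.2875,.10],93.7)"
```

```text
clock: 7.88
position: [0.3723, 0.2532, 0.1847]
ee_rot: [-0.068, 3.128, -0.002]
force: [-0.1, 0.9, 0.4]
width: 0.984
grasp [0.3724 0.2532 0.1787] jaw 92.51 tilt 0.74 j [-0.63  0.2  -0.11  2.03  0.04  0.9   0.85] F [-0.1  0.9  0.4] w 90.3 t 7.88
turn units -0.2 (alt 29.8 )
shift units [0.64 0.89 1.96]
```

```bash
python3 -m jog '[90,0.3,0.45,0.3,-0.2, 90,0.3,0.4,0.5,0, 90,0,0,0.5,0, 90,0,0,0.3,0, 90,0,0,0,0]'; python3 -c "
from h import *
delta([.3463,.2875,.029],93.7)"
```

```text
clock: 8.3
position: [0.3546, 0.281, 0.1204]
ee_rot: [-0.085, 3.12, -0.001]
force: [0.1, 0.4, 0.5]
width: 0.978
grasp [0.3548 0.281  0.1144] jaw 93.1 tilt 1.17 j [-0.7   0.29 -0.13  2.11  0.08  0.73  0.75] F [0.1 0.4 0.5] w 89.8 t 8.3
turn units -0.1 (alt 29.9 )
shift units [0.25 0.18 2.13]
```

```bash
python3 -m jog '[90,0.15,0.1,0.3,-0.05, 90,0.08,0.08,0.4,0, 90,0,0,0.4,0, 90,0,0,0.2,0, 90,0,0,0,0]'; python3 -c "
from h import *
delta([.3463,.2875,.029],93.7)"
```

```text
clock: 8.72
position: [0.3549, 0.2823, 0.0689]
ee_rot: [-0.072, 3.115, -0.003]
force: [-0.3, 0.2, -0.4]
width: 0.979
grasp [0.355  0.2823 0.0629] jaw 92.65 tilt 1.47 j [-0.72  0.37 -0.11  2.16  0.11  0.6   0.71] F [-0.3  0.2 -0.4] w 89.9 t 8.72
turn units -0.17 (alt 29.83 )
shift units [0.23 0.14 0.84]
```

```bash
python3 -m jog '[90,0.15,0.1,0.2,-0.15, 90,0.15,0.1,0.2,0, 90,0,0,0.15,0, 90,0,0,0,0]'; python3 -c "
from h import *
delta([.3463,.2875,.029],93.7)"
```

```text
clock: 9.05
position: [0.3451, 0.2897, 0.0468]
ee_rot: [-0.093, 3.112, -0.001]
force: [-0.1, -0.1, -0.2]
width: 0.981
grasp [0.3452 0.2897 0.0408] jaw 93.41 tilt 1.64 j [-0.75  0.41 -0.11  2.19  0.13  0.53  0.67] F [-0.1 -0.1 -0.2] w 90.0 t 9.05
turn units -0.05 (alt 29.95 )
shift units [-0.02 -0.06  0.29]
```

```bash
python3 -m jog '[90,0,-0.05,0.15,0, 90,0,0,0.13,0, 90,0,0,0,0, 40,0,0,0,0, 40,0,0,0,0, 40,0,0,0,0, 40,0,0,0,0, 40,0,0,0,0, 40,0,0,0,0, 40,0,0,0,0]' 25; python3 -c "
from h import *
delta([.3463,.2875,.15],93.7)"
```

```text
clock: 9.88
position: [0.346, 0.288, 0.0353]
ee_rot: [-0.093, 3.11, -0.0]
force: [-0.4, -0.1, -1.4]
width: 0.532
grasp [0.3462 0.288  0.0293] jaw 93.44 tilt 1.71 j [-0.75  0.43 -0.1   2.2   0.14  0.5   0.67] F [-0.4 -0.1 -1.4] w 48.8 t 9.88
turn units -0.04 (alt 29.96 )
shift units [-0.09 -0.02 -3.02]
```

```bash
python3 -m jog '[40,0,0,-0.5,0, 40,0,0,-0.8,0, 40,-0.2,0,-0.8,0, 40,-0.3,0,-0.6,0, 40,-0.3,0,-0.4,1, 40,0,0,0,1, 40,0,0,0,1, 40,0,0,0,1, 40,0,0,0,1, 40,0,0,0,1, 40,0,0,0,1, 40,0,0,0,1, 40,0,0,0,1, 40,0,0,0,1, 40,0,0,0,1, 40,0,0,0,1, 40,0,0,0,1, 40,0,0,0,0.7, 40,0,0,0,0]'; python3 -c "
from h import *
g=P2W(-.0545,-.0075);print(g)
delta([*g,.13],11)"
```

```text
clock: 11.47
position: [0.3709, 0.2858, 0.1642]
ee_rot: [2.065, 2.341, 0.018]
force: [-0.3, -0.2, -1.5]
width: 0.533
[ 0.52063263 -0.07176201]
grasp [0.371  0.2858 0.1582] jaw 7.16 tilt 1.3 j [-0.91  0.24  0.15  2.04 -0.02  0.85 -0.63] F [-0.3 -0.2 -1.5] w 48.9 t 11.47
turn units -0.64 (alt 29.36 )
shift units [-9.33  2.58  0.83]
```

```bash
python3 -m jog '[40,-0.5,0.1,0,-0.6, 40,-0.9,0.3,0,0, 40,-1,0.3,0,0, 40,-1,0.3,0,0, 40,-1,0.3,0,0, 40,-1,0.3,0,0, 40,-1,0.3,0,0, 40,-0.9,0.2,0,0, 40,-0.5,0,0,0, 40,0,0,0,0]'; python3 -c "
from h import *
g=P2W(-.0545,-.0075)
delta([*g,.10],11)"
```

```text
clock: 12.3
position: [0.518, -0.0098, 0.1676]
ee_rot: [1.936, 2.448, 0.018]
force: [-1.5, -0.6, -2.0]
width: 0.536
grasp [ 0.5182 -0.0098  0.1616] jaw 13.31 tilt 1.35 j [-0.32  0.31  0.29  1.94 -0.11  0.88  0.26] F [-1.5 -0.6 -2. ] w 49.2 t 12.3
turn units 0.38 (alt -29.62 )
shift units [-1.51 -0.33  1.55]
```

```bash
python3 -m jog '[40,-0.6,-0.1,0.2,0.35, 40,-0.6,-0.1,0.4,0, 40,-0.2,0,0.4,0, 40,0,0,0.3,0, 40,0,0,0,0]'; python3 -c "
from h import *
g=P2W(-.0545,-.0075)
delta([*g,.05],11)"
```

```text
clock: 12.72
position: [0.5236, -0.0691, 0.1142]
ee_rot: [1.97, 2.421, 0.021]
force: [-0.9, 0.1, -2.0]
width: 0.539
grasp [ 0.5237 -0.0691  0.1082] jaw 11.72 tilt 1.4 j [-0.2   0.4   0.3   1.98 -0.16  0.76  0.4 ] F [-0.9  0.1 -2. ] w 49.5 t 12.72
turn units 0.12 (alt -29.88 )
shift units [-0.04 -0.12  1.45]
```

```bash
python3 -m jog '[40,-0.03,-0.08,0.3,0.1, 40,0,-0.04,0.35,0, 40,0,0,0.2,0, 40,0,0,0,0]'; python3 -c "
from h import *
g=P2W(-.0545,-.0075)
delta([*g,.05],11)"
```

```text
clock: 13.05
position: [0.5197, -0.0685, 0.0799]
ee_rot: [1.973, 2.42, 0.022]
force: [0.6, -0.3, -2.0]
width: 0.534
grasp [ 0.5199 -0.0685  0.0739] jaw 11.62 tilt 1.36 j [-0.18  0.44  0.28  2.02 -0.19  0.68  0.42] F [ 0.6 -0.3 -2. ] w 49.0 t 13.05
turn units 0.1 (alt -29.9 )
shift units [-0.08 -0.01  0.6 ]
```

```bash
python3 -m jog '[40,-0.08,0,0.2,0.1, 40,0,0,0.25,0, 40,0,0,0,0]'; python3 -c "
from h import *
g=P2W(-.0545,-.0075)
delta([*g,.05],11)"
```

```text
clock: 13.3
position: [0.5222, -0.0702, 0.062]
ee_rot: [1.981, 2.412, 0.026]
force: [-1.6, 0.6, -1.6]
width: 0.539
grasp [ 0.5223 -0.0702  0.056 ] jaw 11.19 tilt 1.48 j [-0.16  0.47  0.27  2.03 -0.2   0.64  0.43] F [-1.6  0.6 -1.6] w 49.5 t 13.3
turn units 0.03 (alt -29.97 )
shift units [-0.03 -0.05  0.15]
```

```bash
python3 -m jog '[40,-0.02,-0.04,0.13,0, 40,0,0,0.06,0, 40,0,0,0,0]'; python3 -c "
from h import *
g=P2W(-.0545,-.0075)
delta([*g,.05],11)"
```

```text
clock: 13.55
position: [0.5221, -0.0711, 0.0552]
ee_rot: [1.979, 2.412, 0.028]
force: [-0.9, 0.7, 2.6]
width: 0.537
grasp [ 0.5222 -0.0711  0.0492] jaw 11.26 tilt 1.59 j [-0.16  0.48  0.26  2.03 -0.21  0.62  0.44] F [-0.9  0.7  2.6] w 49.3 t 13.55
turn units 0.04 (alt -29.96 )
shift units [-0.01 -0.04 -0.02]
```

```bash
python3 -m jog '[66,0,0,0,0, 66,0,0,0,0, 66,0,0,0,0, 66,0,0,0,0, 66,0,0,-0.3,0, 66,0,0,-0.6,0, 66,0,0,-0.8,0, 66,0.4,0,-0.8,0, 66,0.9,0,-0.6,0, 66,1,0,0,0, 66,1,0,0,0, 66,1,0,0,0, 66,1,0,0,0, 66,0.6,0,0,0, 66,0,0,0,0]'; python3 m1.py 3; sed -i 's/slice(240,305)/slice(240,287)/' tape.py; python3 tape.py 3
```

```text
clock: 14.8
position: [0.4741, 0.1673, 0.186]
ee_rot: [1.988, 2.398, 0.039]
force: [-0.4, 0.8, 0.3]
width: 0.72
grasp [0.4752 0.1626 0.1799] jaw 10.47 tilt 2.07 j [-0.64  0.25  0.24  1.96 -0.06  0.9  -0.19] F [-0.5 -1.  -0.5] w 66.1 t 14.9
turn units -13.87 (alt 16.13 )
shift units [ 3.59 -2.3   0.89]
1 4891 mean px [283.3 178.9] press [ 28.5 -55.6] yaw-press -0.8 size [101.  14.]
2 4922 mean px [261.9 177.1] press [50.9 23.1] yaw-press 90.3 size [13. 96.]
3 5028 mean px [258.7 198.9] press [-29.3  51.7] yaw-press 0.9 size [97. 13.]
4 3675 mean px [277.7 201.6] press [-53.3 -17.2] yaw-press 89.6 size [13. 68.]
```

View pics/v3.png

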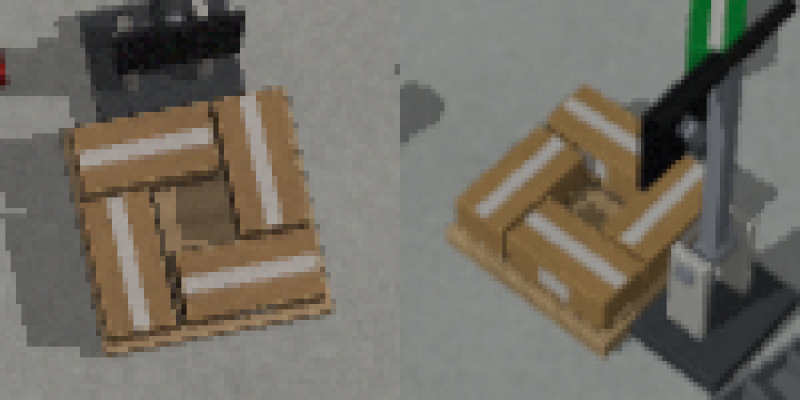

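```bash
sed 's/slice(160,225),slice(240,287)/slice(190,225),slice(240,305)/; s/+\[240,160\]/+[240,190]/' tape.py > tape2.py; python3 tape2.py 3; python3 -c "
from h import *
for y in(.042,-.042):
  g=P2W(.12,y);print(g);delta([*g,.37],11)"
```

```text
1 4467 mean px [258.9 200.3] press [-34.6  51.6] yaw-press 1.1 size [87. 12.]
5 5247 mean px [281.5 200.8] press [-53.4 -31.6] yaw-press 89.8 size [13. 98.]
[0.6824804  0.01012693]
grasp [0.4752 0.1626 0.1799] jaw 10.47 tilt 2.07 j [-0.64  0.25  0.24  1.96 -0.06  0.9  -0.19] F [-0.5 -1.  -0.5] w 66.1 t 14.9
turn units -0.09 (alt 29.91 )
shift units [-4.72  4.57 -4.56]
[ 0.69850949 -0.07232953]
grasp [0.4752 0.1626 0.1799] jaw 10.47 tilt 2.07 j [-0.64  0.25  0.24  1.96 -0.06  0.9  -0.19] F [-0.5 -1.  -0.5] w 66.1 t 14.9
turn units -0.09 (alt 29.91 )
shift units [-6.82  4.59 -4.55]
```

Both cartons are in place, within about 5 mm relative to the laid ones. Next I'll raise the tool and go over the crossbar's left grip.

```bash
python3 -m jog '[70,0,0,-0.6,0, 70,0,0,-0.9,0, 70,0,0,-0.9,0, 70,0,0,-0.9,0, 70,0,0,-0.9,0, 70,0,0,-0.9,0, 70,0,0,-0.4,0, 70,0,0,0,0]';  python3 -c "
from h import *
g=P2W(.12,.042);delta([*g,.39],11)"
```

```text
clock: 15.57
position: [0.4683, 0.1449, 0.4136]
ee_rot: [2.019, 2.37, 0.021]
force: [-0.0, -1.0, 0.2]
width: 0.76
grasp [0.4685 0.1448 0.4076] jaw 9.17 tilt 1.8 j [-0.67  0.08  0.27  1.59 -0.    1.45 -0.24] F [-0.  -1.   0.2] w 69.8 t 15.57
turn units -0.3 (alt 29.7 )
shift units [-4.17  4.73  0.63]
```

```bash
python3 -m jog '[70,-0.5,0.5,0,-0.3, 70,-0.7,0.8,0,0, 70,-0.8,0.8,0,0, 70,-0.7,0.8,0,0, 70,-0.5,0.6,0,0, 70,-0.2,0.2,0,0, 70,0,0,0,0]';  python3 -c "
from h import *
g=P2W(.12,.042);delta([*g,.312],11)"
```

```text
clock: 16.15
position: [0.6397, 0.0236, 0.4148]
ee_rot: [1.992, 2.392, 0.014]
force: [-0.2, -0.5, -0.1]
width: 0.76
grasp [0.6399 0.0235 0.4088] jaw 10.45 tilt 1.73 j [-0.39  0.37  0.4   1.24 -0.13  1.53  0.18] F [-0.2 -0.5 -0.1] w 69.8 t 16.15
turn units -0.09 (alt 29.91 )
shift units [-0.48  0.92  2.45]
```

```bash
python3 -m jog '[70,-0.2,0.4,0,0, 70,-0.2,0.4,0.2,0, 70,0,0.1,0.3,0, 70,0,0,0.3,0, 70,0,0,0,0]';  python3 -c "
from h import *
g=P2W(.12,.042);delta([*g,.312],11)"
```

```text
clock: 16.57
position: [0.6772, 0.0061, 0.3773]
ee_rot: [2.007, 2.384, 0.003]
force: [-1.0, 0.4, 0.7]
width: 0.761
grasp [0.6773 0.006  0.3713] jaw 9.82 tilt 1.45 j [-0.34  0.46  0.41  1.21 -0.16  1.49  0.21] F [-1.   0.4  0.7] w 69.9 t 16.57
turn units -0.2 (alt 29.8 )
shift units [0.11 0.12 1.48]
```

```bash
python3 -m jog '[70,0.05,0.1,0.3,-0.2, 70,0,0,0.4,0, 70,0,0,0.4,0, 70,0,0,0.25,0, 70,0,0,0,0]';  python3 -c "
from h import *
g=P2W(.12,.042);delta([*g,.312],11)"
```

```text
clock: 16.98
position: [0.6771, 0.0086, 0.3209]
ee_rot: [1.984, 2.407, 0.002]
force: [0.7, -1.0, -0.2]
width: 0.768
grasp [0.6772 0.0085 0.3149] jaw 11.04 tilt 1.28 j [-0.34  0.47  0.39  1.32 -0.16  1.37  0.24] F [ 0.7 -1.  -0.2] w 70.5 t 16.98
turn units 0.01 (alt -29.99 )
shift units [0.02 0.14 0.07]
```

```bash
python3 -m jog '[70,0,0.12,0.08,0, 5,0,0,0,0, 5,0,0,0,0, 5,0,0,0,0, 5,0,0,0,0, 5,0,0,0,0, 5,0,0,0,0, 5,0,0,0,0, 5,0,0,0,0, 5,0,0,0,0]' 25;  python3 - <<'E'
from h import *
delta([*P2W(.12-.215*np.sin(.3),.042),.095+.215*np.cos(.3)],11)
s=get_image("scene");a=s[100:270,180:330,::-1];cv2.imwrite("pics/v4.png",cv2.resize(a,(530,600),interpolation=3))
E
```

```text
clock: 17.82
position: [0.6828, 0.0099, 0.3222]
ee_rot: [1.981, 2.405, 0.008]
force: [0.5, 0.8, -0.0]
width: 0.161
grasp [0.6829 0.0098 0.3162] jaw 11.05 tilt 1.51 j [-0.34  0.48  0.39  1.31 -0.17  1.37  0.24] F [ 0.5  0.8 -0. ] w 14.8 t 17.82
turn units 0.01 (alt -29.99 )
shift units [ 0.02 -1.61  0.36]
```

View pics/v4.png

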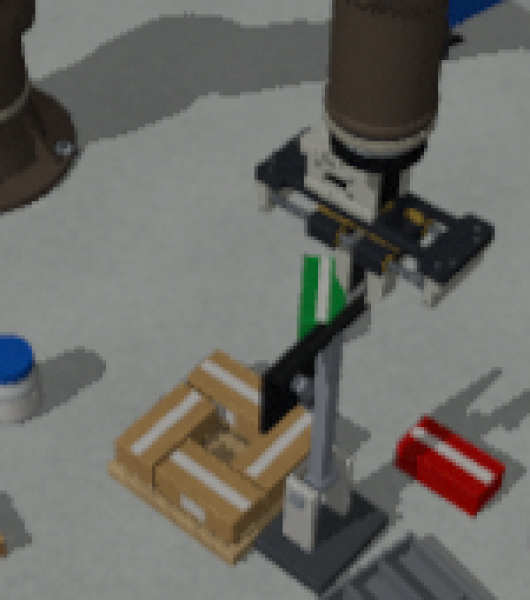

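```bash
cat > arc.py <<'E'
from h import *
import sys
g0=np.array([.6829,.0098,.3162]);u=np.array([np.cos(PR[2]),np.sin(PR[2])])
o=observe();M=R.from_rotvec(o["ee_rot"]).as_matrix();p=o["position"]+M[:,2]*.006
d=p-g0;print("theta est",round(np.arctan2(-(d[:2]@u),.215+d[2]),3),"radius",round(np.hypot(d[:2]@u,.215+d[2]),4))
th=float(sys.argv[1]);delta([*(g0[:2]-.215*np.sin(th)*u),g0[2]-.215*(1-np.cos(th))],11.05)
E
python3 -m jog '[5,0,-0.2,0.01,0, 5,0,-0.35,0.03,0, 5,0,-0.35,0.06,0, 5,0,-0.35,0.08,0, 5,0,-0.35,0.1,0]'; python3 arc.py .6
```

```text
clock: 18.28
position: [0.6181, -0.0028, 0.3083]
ee_rot: [1.979, 2.405, 0.007]
force: [0.6, -0.6, 0.3]
width: 0.056
theta est 0.316 radius 0.2116
grasp [ 0.6183 -0.0029  0.3023] jaw 11.12 tilt 1.55 j [-0.36  0.36  0.39  1.51 -0.13  1.27  0.23] F [ 0.6 -0.6  0.3] w 5.2 t 18.28
turn units 0.01 (alt -29.99 )
shift units [ 0.02 -1.4   0.56]
```

```bash
python3 - <<'E'
from h import *
s=get_image("scene");a=s[100:270,180:330,::-1];cv2.imwrite("pics/v5.png",cv2.resize(a,(530,600),interpolation=3))
E
```

```text
(no output)
```

View pics/v5.png

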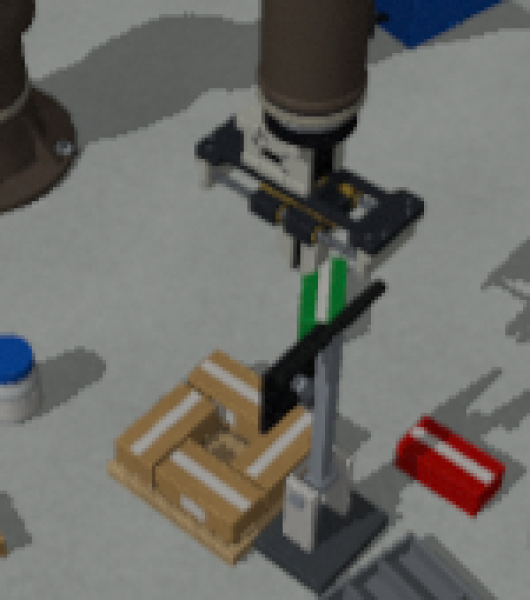

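```bash
python3 - <<'E'
from h import *
for y in(.07,.042,0):
  for z in(.31,):
    q=proj("scene",[*P2W(.12,y),z])[0];t=proj("top",[*P2W(.12,y),z])[0];print(y,q,(q-[180,100])*[530/150,600/170],"top x1.5625",t*1.5625)
q=proj("top",[*P2W(.12,-.07),.31])[0];print(q*1.5625)
E
```

```text
0.07 [288.00151831 180.68773265] [381.6053647  284.78023289] top x1.5625 [381.31564282 223.6954637 ]
0.042 [282.43896454 185.86719643] [361.95100803 303.06069327] top x1.5625 [394.49882491 221.1440244 ]
0 [273.85359429 193.86129698] [331.61603317 331.2751658 ] top x1.5625 [414.26219202 217.31907295]
[447.1707562  210.95003372]
```

```bash
python3 -m jog '[70,0,0,-0.5,0, 70,0,0,-0.6,0, 70,0,0,-0.4,0, 70,0,0.4,0,0, 70,0,0.5,0,0, 70,0,0.4,0,0, 70,0,0.2,0,0, 70,0,0,0,0]';  python3 - <<'E'
from h import *
g=P2W(.12,.042);delta([*g,.306],11)
for p in([.6828,.0099,.3222],[.6181,-.0028,.3083]):
    print((proj("scene",np.array(p)-[0,0,.025])[0]-[180,100])*[530/150,600/170])
E
```

```text
clock: 19.0
position: [0.6701, 0.0074, 0.3734]
ee_rot: [1.984, 2.405, 0.007]
force: [-0.2, 0.2, -0.2]
width: 0.587
grasp [0.6703 0.0074 0.3674] jaw 10.98 tilt 1.38 j [-0.34  0.44  0.4   1.24 -0.16  1.47  0.23] F [-0.2  0.2 -0.2] w 53.9 t 19.0
turn units -0.0 (alt 30.0 )
shift units [0.03 0.28 1.54]
[361.00412187 313.24644707]
[300.84397341 287.12020085]
```

```bash
python3 -m jog '[60,-0.0,0.14,0,0, 60,0,0.14,0.3,0, 60,0,0,0.4,0, 60,0,0,0.4,0, 60,0,0,0.3,0, 60,0,0,0,0]';  python3 - <<'E'
from h import *
g=P2W(.12,.042);delta([*g,.306],11)
E
```

```text
clock: 19.5
position: [0.682, 0.0084, 0.313]
ee_rot: [1.985, 2.405, 0.007]
force: [-2.0, -0.3, 0.2]
width: 0.653
grasp [0.6821 0.0083 0.307 ] jaw 10.94 tilt 1.38 j [-0.34  0.48  0.39  1.32 -0.17  1.35  0.24] F [-2.  -0.3  0.2] w 60.0 t 19.5
turn units -0.01 (alt 29.99 )
shift units [0.04 0.02 0.03]
```

```bash
python3 -m jog '[5,0,0,0.05,0, 5,0,0,0,0, 5,0,0,0,0, 5,0,0,0,0, 5,0,0,0,0, 5,0,0,0,0, 5,0,0,0,0, 5,0,0,0,0, 5,0,0,0,0, 5,0,0,0,0, 5,0,0,0,0, 5,0,0,0,0, 5,0,0,0,0]' 30;  python3 - <<'E'
from h import *
g=P2W(.12,.042);delta([*g,.306],11)
s=get_image("scene");a=s[140:215,240:315,::-1];cv2.imwrite("pics/v6.png",cv2.resize(a,(600,600),interpolation=3))
E
```

```text
clock: 20.58
position: [0.6831, 0.0081, 0.3155]
ee_rot: [1.982, 2.401, 0.015]
force: [-0.4, -0.4, 1.4]
width: 0.056
grasp [0.6833 0.0081 0.3095] jaw 10.93 tilt 1.7 j [-0.34  0.48  0.39  1.32 -0.17  1.35  0.24] F [-0.4 -0.4  1.4] w 5.2 t 20.58
turn units -0.01 (alt 29.99 )
shift units [ 0.06 -0.01  0.09]
```

View pics/v6.png

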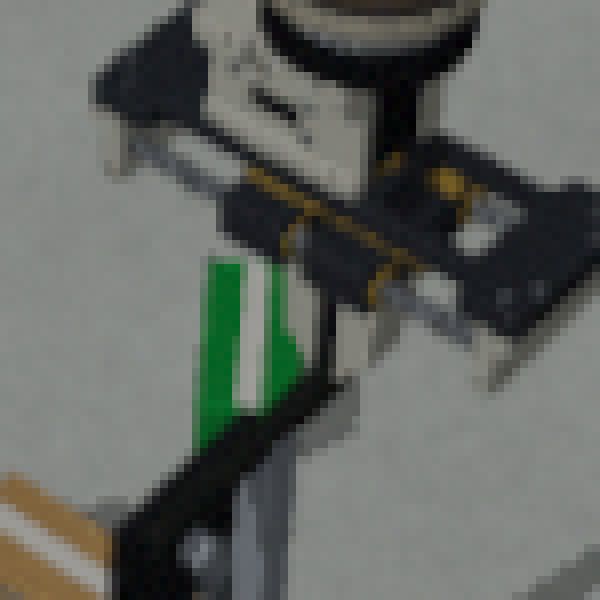

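```bash
python3 - <<'E'
from h import *
def draw(n,f,c,k):
    im=cv2.convertScaleAbs(cv2.imread(f)[c[1]:c[1]+c[3],c[0]:c[0]+c[2]],alpha=1.8);im=cv2.resize(im,None,fx=k,fy=k,interpolation=cv2.INTER_NEAREST)
    for z,col in((.31,(0,255,255)),(.285,(255,0,255))):
        P=[proj(n,[*P2W(.12+dx,y),z])[0] for y,dx in((-.07,0),(.07,0),(.042,0),(.042,-.03),(.042,.03))]
        P=[tuple(int(v) for v in np.round((p-c[:2]+.5)*k)) for p in P]
        cv2.line(im,P[0],P[1],col,1);cv2.line(im,P[3],P[4],col,1)
    return im
a=draw("top","pics/top3.png",(235,125,60,60),6.6);b=draw("scene","pics/scene3.png",(250,165,50,75),8)
a=cv2.resize(a,(396,396));h=np.zeros((600,800,3),np.uint8);h[:396,:396]=a;h[:b.shape[0],400:400+b.shape[1]]=b
cv2.imwrite("pics/v7.png",h)
E
```

```text
(no output)
```

View pics/v7.png

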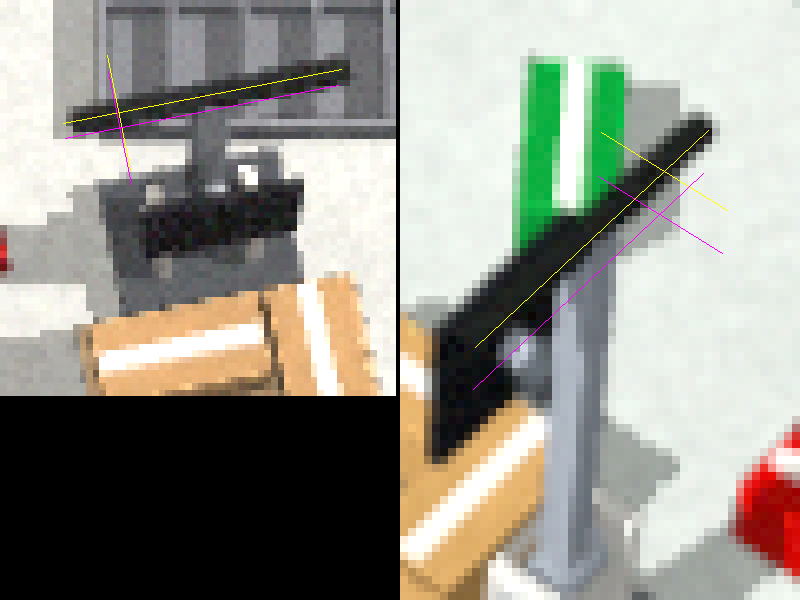

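The pictures show the bar where expected. However, the visible fingertips end about 20 mm higher than I assumed, so the fingers closed on top of the bar. I'll go up, open a little, and come down deeper.

```bash
python3 -m jog '[36,0,0,-0.5,0, 36,0,0,-0.5,0, 36,0,0,-0.2,0, 36,0,0,0,0, 36,0,0,0,0, 36,0,0,0,0]';  python3 - <<'E'
from h import *
g=P2W(.122,.042);delta([*g,.29],11)
E
```

```text
clock: 21.13
position: [0.681, 0.0087, 0.3616]
ee_rot: [1.984, 2.403, 0.01]
force: [0.8, -0.3, -0.5]
width: 0.386
grasp [0.6811 0.0087 0.3556] jaw 10.92 tilt 1.47 j [-0.34  0.46  0.4   1.23 -0.17  1.45  0.23] F [ 0.8 -0.3 -0.5] w 35.4 t 21.13
turn units -0.01 (alt 29.99 )
shift units [0.05 0.06 1.64]
```

```bash
python3 -m jog '[36,0.03,0.06,0.3,0, 36,0,0,0.3,0, 36,0,0,0.3,0, 36,0,0,0.2,0, 36,0,0,0,0]';  python3 - <<'E'
from h import *
g=P2W(.122,.042);delta([*g,.29],11)
E
```

```text
clock: 21.55
position: [0.683, 0.0105, 0.3086]
ee_rot: [1.987, 2.407, 0.004]
force: [-0.2, -0.5, 0.3]
width: 0.391
grasp [0.6831 0.0104 0.3026] jaw 10.92 tilt 1.2 j [-0.34  0.49  0.39  1.32 -0.17  1.35  0.24] F [-0.2 -0.5  0.3] w 35.8 t 21.55
turn units -0.01 (alt 29.99 )
shift units [0.   0.03 0.32]
```

```bash
python3 -m jog '[36,0,0,0.2,0, 36,0,0,0.15,0, 5,0,0,0,0, 5,0,0,0,0, 5,0,0,0,0, 5,0,0,0,0, 5,0,0,0,0, 5,0,0,0,0, 5,0,0,0,0, 5,0,0,0,0]' 30;  python3 - <<'E'
from h import *
g=P2W(.122,.042);delta([*g,.29],11)
E
```

```text
clock: 22.38
position: [0.6827, 0.0105, 0.2918]
ee_rot: [1.988, 2.408, 0.001]
force: [-0.0, 0.6, -2.3]
width: 0.138
grasp [0.6828 0.0104 0.2858] jaw 10.93 tilt 1.08 j [-0.34  0.5   0.39  1.35 -0.18  1.32  0.24] F [-0.   0.6 -2.3] w 12.7 t 22.38
turn units -0.01 (alt 29.99 )
shift units [-0.01  0.04 -0.1 ]
```

```bash
python3 -m jog '[5,0,0,0,0, 5,0,0,0,0, 5,0,0,0,0, 5,0,0,0,0]';  python3 - <<'E'
from h import *
g=P2W(.122,.042);delta([*g,.29],11)
s=get_image("scene");a=s[140:215,240:315,::-1];cv2.imwrite("pics/v8.png",cv2.resize(a,(600,600),interpolation=3))
E
```

```text
clock: 22.72
position: [0.6827, 0.0105, 0.2918]
ee_rot: [1.988, 2.408, 0.001]
force: [-0.0, 0.0, -3.2]
width: 0.142
grasp [0.6828 0.0104 0.2858] jaw 10.93 tilt 1.08 j [-0.34  0.5   0.39  1.35 -0.18  1.32  0.24] F [-0.   0.  -3.2] w 13.1 t 22.72
turn units -0.01 (alt 29.99 )
shift units [-0.01  0.04 -0.1 ]
```

```bash
sed -i 's/^g0=np.array(.*\]);u/g0=np.array([.6828,.0104,.2858]);u/' arc.py; python3 -m jog '[5,0,-0.1,0,0, 5,0,-0.2,0.01,0, 5,0,-0.25,0.03,0, 5,0,-0.25,0.04,0]'; python3 arc.py .45
```

```text
clock: 23.1
position: [0.6541, 0.0049, 0.2904]
ee_rot: [1.982, 2.404, 0.012]
force: [3.0, 0.4, -0.6]
width: 0.146
theta est 0.136 radius 0.2155
grasp [0.6542 0.0049 0.2844] jaw 11.0 tilt 1.56 j [-0.35  0.44  0.39  1.45 -0.16  1.27  0.24] F [ 3.   0.4 -0.6] w 13.4 t 23.1
turn units -0.01 (alt 29.99 )
shift units [ 0.01 -1.62  0.46]
```

```bash
python3 -m jog '[5,0,-0.27,0.05,0, 5,0,-0.27,0.06,0, 5,0,-0.27,0.08,0, 5,0,-0.27,0.09,0, 5,0,-0.27,0.1,0, 5,0,-0.2,0.08,0]'; python3 arc.py .8
```

```text
clock: 23.6
position: [0.5935, -0.0068, 0.2742]
ee_rot: [1.973, 2.396, 0.033]
force: [7.4, 0.6, -9.5]
width: 0.143
theta est 0.431 radius 0.2172
grasp [ 0.5938 -0.0069  0.2682] jaw 11.08 tilt 2.5 j [-0.37  0.33  0.39  1.64 -0.13  1.15  0.24] F [ 7.4  0.6 -9.5] w 13.1 t 23.6
turn units 0.0 (alt -30.0 )
shift units [ 0.02 -1.64  1.12]
```

```bash
python3 -m jog '[5,0,-0.2,0.16,0, 5,0,-0.25,0.15,0, 5,0,-0.25,0.16,0, 5,0,-0.25,0.18,0, 5,0,-0.25,0.2,0, 5,0,-0.2,0.2,0]'; python3 arc.py 1.1
```

```text
clock: 24.1
position: [0.5407, -0.0168, 0.2374]
ee_rot: [1.963, 2.388, 0.062]
force: [-2.5, 0.5, 6.7]
width: 0.142
theta est 0.732 radius 0.2159
grasp [ 0.5411 -0.0168  0.2314] jaw 11.17 tilt 3.66 j [-0.38  0.25  0.38  1.84 -0.11  1.01  0.24] F [-2.5  0.5  6.7] w 13.1 t 24.1
turn units 0.02 (alt -29.98 )
shift units [ 0.02 -1.28  1.5 ]
```

```bash
python3 - <<'E'
from h import *
o=observe();M=R.from_rotvec(o["ee_rot"]).as_matrix();p=o["position"]
print("tool z",M[:,2].round(3))
s=get_image("scene");cv2.imwrite("pics/scene5.png",s[:,:,::-1])
c=proj("scene",p)[0].astype(int)-[45,30];k=9
im=cv2.convertScaleAbs(s[c[1]:c[1]+66,c[0]:c[0]+88,::-1],alpha=1.5);im=cv2.resize(im,None,fx=k,fy=k,interpolation=cv2.INTER_NEAREST)
for d,col in((-.02,(0,255,0)),(0,(0,255,255)),(.025,(255,0,255))):
    a,b=[tuple(int(v) for v in (proj("scene",p+M[:,2]*d+M[:,1]*e)[0]-c+.5)*k) for e in(-.03,.03)];cv2.line(im,a,b,col,1)
cv2.imwrite("pics/v9.png",im)
E
```

```text
tool z [ 0.064 -0.001 -0.998]
```

View pics/v9.png

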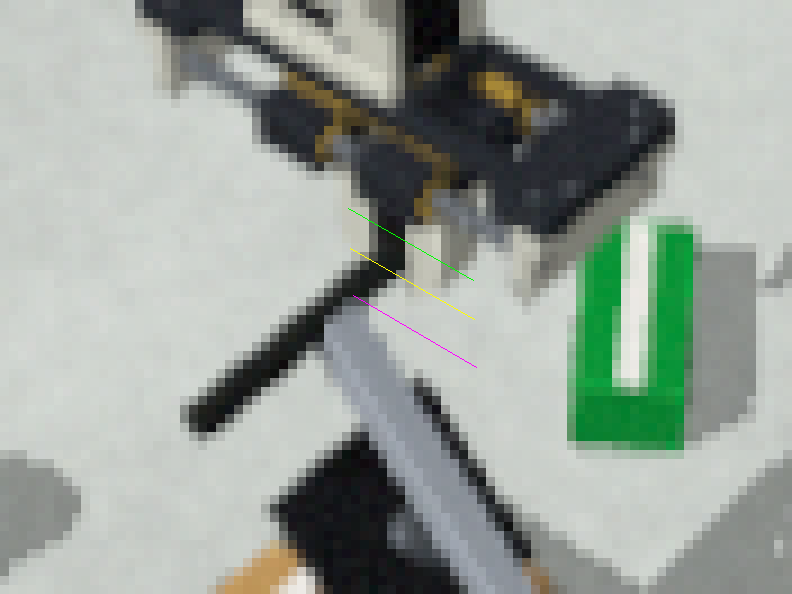

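The last view shows the bar at about (390,255), held between the fingers and near their tips. The tips end at the yellow line, which marks the TCP, so they will clear the cartons. Continuing the arc.

```bash
python3 -m jog '[5,0,-0.2,0.18,0, 5,0,-0.22,0.2,0, 5,0,-0.22,0.23,0, 5,0,-0.2,0.25,0, 5,0,-0.18,0.26,0, 5,0,-0.15,0.26,0]'; python3 arc.py 1.35
```

```text
clock: 24.65
position: [0.4997, -0.0246, 0.1837]
ee_rot: [1.956, 2.382, 0.084]
force: [-3.3, 0.8, 6.1]
width: 0.137
theta est 1.049 radius 0.2145
grasp [ 0.5002 -0.0246  0.1777] jaw 11.24 tilt 4.57 j [-0.37  0.23  0.37  2.02 -0.12  0.83  0.27] F [-3.3  0.8  6.1] w 12.6 t 24.65
turn units 0.03 (alt -29.97 )
shift units [ 0.01 -0.71  1.44]
```

```bash
python3 -m jog '[5,0,-0.16,0.22,0, 5,0,-0.14,0.24,0, 5,0,-0.12,0.25,0, 5,0,-0.1,0.25,0, 5,0,-0.08,0.25,0, 5,0,-0.03,0.1,0]'; python3 arc.py 1.5
```

```text
clock: 25.15
position: [0.4798, -0.0284, 0.1321]
ee_rot: [1.951, 2.378, 0.098]
force: [-0.4, 1.3, 3.8]
width: 0.146
theta est 1.309 radius 0.2134
grasp [ 0.4803 -0.0283  0.1261] jaw 11.27 tilt 5.19 j [-0.34  0.27  0.35  2.13 -0.16  0.68  0.32] F [-0.4  1.3  3.8] w 13.4 t 25.15
turn units 0.04 (alt -29.96 )
shift units [-0.01 -0.3   0.98]
```

```bash
python3 -m jog '[5,0,-0.07,0.2,0, 5,0,-0.05,0.22,0, 5,0,-0.04,0.2,0, 5,0,0,0.12,0, 5,0,0,0,0, 5,0,0,0,0]'; python3 arc.py 1.57
```

```text
clock: 25.65
position: [0.4742, -0.0295, 0.1006]
ee_rot: [1.953, 2.379, 0.098]
force: [-3.0, 0.7, 3.0]
width: 0.145
theta est 1.459 radius 0.2132
grasp [ 0.4747 -0.0294  0.0946] jaw 11.25 tilt 5.08 j [-0.31  0.31  0.33  2.17 -0.2   0.59  0.35] F [-3.   0.7  3. ] w 13.3 t 25.65
turn units 0.03 (alt -29.97 )
shift units [-0.01 -0.13  0.58]
```

```bash
python3 -m jog '[5,0,-0.02,0.12,0, 5,0,-0.02,0.12,0, 5,0,0,0.05,0, 5,0,0,0,0]'; python3 arc.py 1.57;  python3 -m jog '[5,0,0,0.1,0, 5,0,0,0.08,0, 5,0,0,0,0, 5,0,0,0,0]'; python3 arc.py 1.57
```

```text
clock: 25.98
position: [0.4732, -0.0296, 0.0884]
ee_rot: [1.954, 2.38, 0.097]
force: [-3.2, 0.9, 5.8]
width: 0.14
theta est 1.516 radius 0.2132
grasp [ 0.4737 -0.0296  0.0825] jaw 11.25 tilt 5.02 j [-0.3   0.34  0.32  2.18 -0.21  0.56  0.37] F [-3.2  0.9  5.8] w 12.9 t 25.98
turn units 0.03 (alt -29.97 )
shift units [-0.01 -0.08  0.28]
clock: 26.32
position: [0.4729, -0.0297, 0.081]
ee_rot: [1.955, 2.381, 0.095]
force: [-5.1, 0.9, 6.6]
width: 0.141
theta est 1.551 radius 0.2132
grasp [ 0.4734 -0.0296  0.075 ] jaw 11.24 tilt 4.91 j [-0.29  0.35  0.31  2.19 -0.22  0.55  0.38] F [-5.1  0.9  6.6] w 13.0 t 26.32
turn units 0.03 (alt -29.97 )
shift units [-0.02 -0.05  0.1 ]
```

```bash
cat > bar.py <<'E'
from h import *
import sys
def off(n,im,th,ys):
    g=cv2.cvtColor(im,cv2.COLOR_RGB2GRAY).astype(np.float32);r=[]
    f=lambda y:proj(n,[*P2W(.12-.215*np.sin(th),y),.095+.215*np.cos(th)])[0]
    t=f(.03)-f(-.03);t/=np.linalg.norm(t);nv=np.array([-t[1],t[0]]);nv*=np.sign(nv[1])
    s=np.arange(-9,9.01,.25)
    for y in ys:
        q=f(y)+s[:,None]*nv;v=cv2.remap(g,np.float32(q[:,:1]),np.float32(q[:,1:]),cv2.INTER_LINEAR).ravel()
        w=np.clip(60-v,0,None);r.append((w*s).sum()/max(w.sum(),1e-6))
    return np.array(r)
if __name__=="__main__":
    rd=lambda f:cv2.imread(f)[:,:,::-1].copy()
    print("up scene",off("scene",rd("pics/scene0.png"),0,np.linspace(.03,.065,6)).round(2))
    s=get_image("scene");t=get_image("top");k=sys.argv[1]
    cv2.imwrite(f"pics/scene{k}.png",s[:,:,::-1]);cv2.imwrite(f"pics/top{k}.png",t[:,:,::-1])
    for th in(1.45,1.51,1.57,1.63):print(th,"scene",off("scene",s,th,np.linspace(-.065,-.02,7)).round(2))
    o=[observe()["force"]];print("F",o[0].round(2))
E
python3 bar.py 6
```

```text
up scene [-0.68 -0.67 -0.62 -0.81 -0.76 -0.6 ]
1.45 scene [1.88 1.88 1.92 1.96 1.87 1.86 1.89]
1.51 scene [0.28 0.35 0.38 0.35 0.26 0.32 0.29]
1.57 scene [-1.45 -1.44 -1.45 -1.33 -1.46 -1.44 -1.47]
1.63 scene [ 0.   -3.34 -3.42 -3.43 -3.36 -3.28 -3.34]
F [-5.32  0.55  6.62]
```

```bash
python3 -m jog '[5,0,0,0.1,0, 5,0,0,0.06,0, 5,0,0,0,0, 5,0,0,0,0, 5,0,0,0,0]'; python3 arc.py 1.57; python3 bar.py 7; python3 tape.py 7; python3 tape2.py 7
```

```text
clock: 26.83
position: [0.4728, -0.0297, 0.0752]
ee_rot: [1.956, 2.382, 0.095]
force: [-5.1, 0.5, 9.5]
width: 0.139
theta est 1.578 radius 0.2132
grasp [ 0.4734 -0.0296  0.0692] jaw 11.21 tilt 4.85 j [-0.29  0.36  0.31  2.19 -0.23  0.53  0.39] F [-5.1  0.5  9.5] w 12.8 t 26.83
turn units 0.03 (alt -29.97 )
shift units [-0.02 -0.04 -0.05]
up scene [-0.68 -0.67 -0.62 -0.81 -0.76 -0.6 ]
1.45 scene [2.66 2.74 2.82 2.72 2.67 2.64 2.46]
1.51 scene [1.07 1.05 1.19 1.14 1.11 1.04 1.03]
1.57 scene [-0.63 -0.76 -0.74 -0.64 -0.56 -0.72 -0.7 ]
1.63 scene [-2.56 -2.71 -2.65 -2.59 -2.44 -2.51 -2.61]
F [-4.1   0.04  8.77]
1 4746 mean px [283.4 179.2] press [ 27.2 -55.3] yaw-press -0.8 size [96. 12.]
```

```bash
python3 -m jog '[5,0,0,0,0, 5,0,0,0,0, 5,0,0,0,0, 5,0,0,0,0, 5,0,0,0,0, 5,0,0,0,0]'; python3 arc.py 1.57; python3 bar.py 8; python3 - <<'E'
import cv2,numpy as np
r=lambda f:cv2.cvtColor(cv2.imread(f),cv2.COLOR_BGR2GRAY)
for n,boxes in(("top",((278,165,296,196),(284,196,298,212),(245,170,256,215))),("scene",((205,225,235,255),(225,205,250,225),(210,220,230,240)))):
    a,b=r(f"pics/{n}3.png"),r(f"pics/{n}8.png")
    for x0,y0,x1,y1 in boxes:
        T=a[y0:y1,x0:x1];S=b[y0-4:y1+4,x0-4:x1+4];m=cv2.matchTemplate(S,T,cv2.TM_CCOEFF_NORMED);_,v,_,p=cv2.minMaxLoc(m);print(n,(x0,y0),"best shift",p[0]-4,p[1]-4,"score",round(v,2))
E
```

```text
clock: 27.43
position: [0.4729, -0.0297, 0.076]
ee_rot: [1.957, 2.382, 0.096]
force: [-4.3, -0.1, 5.1]
width: 0.143
theta est 1.575 radius 0.2132
grasp [ 0.4734 -0.0296  0.07  ] jaw 11.22 tilt 4.85 j [-0.29  0.36  0.31  2.19 -0.23  0.53  0.39] F [-4.3 -0.1  5.1] w 13.1 t 27.43
turn units 0.03 (alt -29.97 )
shift units [-0.02 -0.04 -0.03]
up scene [-0.68 -0.67 -0.62 -0.81 -0.76 -0.6 ]
1.45 scene [2.6  2.54 2.68 2.58 2.58 2.49 2.49]
1.51 scene [1.05 0.94 0.92 1.04 1.04 0.99 0.93]
1.57 scene [-0.67 -0.8  -0.82 -0.75 -0.61 -0.82 -0.76]
1.63 scene [-2.8  -2.65 -2.71 -2.73 -2.57 -2.64 -2.74]
F [-3.45  0.54  6.29]
top (278, 165) best shift 0 0 score 0.81
top (284, 196) best shift 0 1 score 0.41
top (245, 170) best shift 0 0 score 0.48
scene (205, 225) best shift 0 0 score 0.91
scene (225, 205) best shift -1 0 score 0.66
scene (210, 220) best shift 0 0 score 0.86
```

Lever is steady at about 1.57 rad and the cartons haven't moved. Handing in.

```bash
python3 -c "
from cell import *
print(sign_off())"
```

```text
the job is handed in; nothing more can be done
None
```

I laid both loose brown cartons in the empty places and let go of them. Then I pulled the lever down by its left grip, and I handed the job in still holding it. The sign-off gave no verdict, so what follows is from my own checks.

- **Cartons:** with the lever still up, the left carton was about 5 mm off its place and the near one about 3 mm. Both were within about 1° of square. These distances are measured relative to the two cartons already laid.
- **Lever:** the camera put it at about 1.57 rad and the arm pose at 1.575, so the foot should be about 7 mm in. That is worked out from the angle; I did not see the rod directly. The arm felt 5 to 9 N up on the tool, and the lever crept only a few milliradians over half a second.
- **Cartons under the foot:** comparing pictures from before and after clamping, the unobstructed patches had not moved. Three patches partly hidden by the arm matched poorly, so they show little. In the last top pictures the tape check could only see laid_right.

**What went wrong or disagreed:**
- The two cameras disagreed by about 6 mm on where things were, so I used the average.
- My first two tries at gripping the crossbar failed: the fingers closed above it. In the pictures the fingertips ended near the TCP, not 25 mm ahead of it, so I gripped lower and it held.
- The tool ended tilted about 5°.

I made no contact with the bystanders or the red and green look-alikes that I know of, but I did not measure them again at the end.

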